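# Loosen the left-hand hub knob of the blue painting turntable

## Task

The blue canvas is finished: loosen the hub knob that clamps it to its painting turntable. The thread is left-handed, so turn the knob clockwise as seen from above, about a quarter turn, until its white pointer stands at the green mark, then let go. Do not tighten it past the black mark, do not touch the turntable with the red canvas, and leave the white paint bottle standing where it is.

Things in the scene. Friction and masses are not known exactly. Their poses are not given: they have to be found in the camera images.
- blue_knob_grip (a point): Grip point of the black hub knob on the turntable with the blue square canvas (fixed, locked). Knob: upright bar 50 long, 14 thick, 38 mm tall on a round flange 48 wide, 8 thick; pinch the bar across its 14 mm. Point: on the vertical turning axis, 13 mm below the bar's top, 23 mm above the flange, about 125 mm above the table. Turns with the knob: z up, x along the bar to its white pointer end.
- blue_knob (a joint): Angle of that knob, rad, growing clockwise seen from above. The grey hub plate (92 mm wide) under it has two marks: 0 = pointer at the black mark, tight; 1.57 = pointer at the green mark, loosened. Starts at 0 to 0.3; stiff (0.08 N m friction), stays where left; stops at -0.5 and 2.8. The knob does not rise as it turns.
- red_turntable: The other turntable, of the same make, with a red canvas and its own black hub knob; not to be touched. White housing 220 x 220 x 60 mm, canvas top at 90 mm, knob top at 139 mm. Origin at the centre of its underside on the table, z up.
- bottle: White paint bottle, 62 mm diameter, 170 mm tall, standing loose on the table beyond the turntables. Origin at the centre of its underside, z up.
Not all that is in view belongs to the job. Several things have the shape of the bottle; the one meant has the colours described above.

How it is judged:
By the outcome, as a careful person would: the job done as asked, in the order asked, and still so for the second after the job is handed in, with the robot touching nothing.
It also fails if it takes over 29 s, if anything falls off the work surface, if the arm or the gripper's body presses on something with over 40 N, if the wrist force passes 120 N, or if a joint passes its speed limit or range.

## Robot

A 6-joint arm with a two-finger parallel gripper is mounted at the origin on the work surface. World frame = base frame: x ahead of the robot, y to its left, z up, the work surface at z = 0. Lengths are in m, angles in degrees, forces in N, time in s.
With the tool pointing down it reaches from about 0.375 to 0.925 m from the base axis. Payload 5.7 kg.
Tool frame: the origin (TCP) lies on the centre line of the jaws, within the pads' length; the fingertips stand 17 mm ahead of it and the grasp point (between the pads) lies 2 mm behind it; z points along the fingers, y is the line along which they close (so a half turn about z gives the same grasp; the last joint's range is limited). The gripper opens to 88 mm and grips with 3 to 60 N. Pads are 20 mm wide; open, the fingers measure 115 mm over their backs; the gripper's body (75 mm by 178 mm) begins 61 mm behind the grasp point.
Start: joints at [-83.486, 20.558, 86.54, -0, 72.909, -6.595], TCP at [0.136, -0.584, 0.24] pointing down, gripper open.
Joint ranges: [-170.27, 170.27], [-57.76, 135], [12.27, 136.19], [-55.21, 235.2], [11.17, 155.16], [-170.74, 170.74]. Speed limits (degrees/s): [136.94, 136.94, 180, 180, 180, 180].

## Interface

Orientations are given as [roll, pitch, yaw] about the fixed x, y, z axes, in that order (R = Rz(yaw) Ry(pitch) Rx(roll)).
In Python, from bench import ctrl gives the robot as it stands.
- The arm moves only by the shell command python3 -m pendant 'ROWS' [OPENING] [FORCE]. ROWS is JSON, a list of rows, each an object of numbers: "x", "y", "z": the shift along the tool's x, y, z in units of 0.025 m (1.0 is 0.025 m); "yaw": the turn about the tool's z in units of 0.08 rad (1.0 is 0.08 rad). In form: [{"x": .., "y": .., "z": .., "yaw": ..}, ...]. A call has 1 to 8 rows; each row shifts and turns the commanded pose from where the row before left it, along the tool's axes as they then stand; what a row does not reach is not made up. A row lasts 1/10 s, in which the tool goes at most 50 mm and 8.59 degrees, less where a joint would pass 70% of its speed; a pose out of reach is approached as far as the arm can. A call with a number of a shift or a turn outside -1 to 1 is refused whole. A call with a gripper value outside its range is refused whole. OPENING is the finger opening in mm, from 0 to 87.8, set as the call begins (- or left out, the last holds). The fingers move at their own pace and stop on an object; FORCE is the grip in N (left out, the last holds). Time passes only in rows, so rows that do not move let the fingers close. It gives the time, the measured TCP pose, the force, the opening and the grip force at its end, in the units of the state.
- ctrl.state(): the state, without advancing time (a new reading comes with each control period).
- ctrl.read_camera(name): name is "side" or "top" or "wrist"; returns the picture (384x512x3 uint8, red, green, blue); there is no depth.
- ctrl.camera_info(name): a dict with "mtx" (3x3 intrinsics, pixels), "R" (3x3) and "t" (3): a world point X has camera coordinates R X + t; the wrist camera has in their place "hand_eye" (4x4, takes a point from camera to tool coordinates, whose origin is the TCP and whose axes are the flange's). Camera axes: x right, y down, z forward; pixel columns grow to the right and rows downward; lengths in m; the calibration is good to about 2 mm. A picture is of the moment at which its call begins: read the wrist's pose just before it. camera_info takes no time and is no camera call.
- ctrl.hand_in(): hands the job in; it is judged then, once.
The state is a dict: "t": time; "q": joint angles; "joint_vel": joint speeds; "tau": joint torques, N m; "eef_pos": TCP position; "eef_rot": TCP orientation; "wrist_force": force on the tool from outside, world axes, zero at the start; "ft_torque": the same for the moment, N m; "gripper_width": finger opening in m; "grip_force": force on a finger pad.
Only numpy, scipy, OpenCV 4.12 (cv2) and the standard library are available. Lean on these libraries where they do the work, as an engineer would, in place of code of your own. Each camera call takes 0.05 s, during which the arm holds its last target. There are 200 camera calls.

## Working session

There is one attempt and no reset: what is moved stays moved. The work goes in short steps, Python scripts to look and compute and a shell command to move; the robot and the scene stay as the last step left them, time stands still between calls to the robot, and variables do not carry over. Pictures are saved under pics/ and viewed, at most 10 in all, crops included, and the job is handed in when it is done.

```bash
mkdir -p pics; python3 - <<'E'
from bench import ctrl
import cv2
for n in("top","side"):
    im=ctrl.read_camera(n); cv2.imwrite(f"pics/{n}0.png",cv2.resize(im[:,:,::-1],(800,600),interpolation=cv2.INTER_CUBIC))
    print(n,ctrl.camera_info(n))
s=ctrl.state();print(s['t'],s['eef_pos'],s['eef_rot'])
E
```

```text
top {'mtx': array([[387.25301327,   0.        , 258.66588087],
       [  0.        , 387.25301327, 188.21973274],
       [  0.        ,   0.        ,   1.        ]]), 'R': array([[-0.02047377, -0.9992219 ,  0.03371072],
       [-0.98723309,  0.01487791, -0.15858588],
       [ 0.15796094, -0.03652719, -0.98676953]]), 't': array([-0.00659464,  0.66946223,  0.90266952])}
side {'mtx': array([[470.69472933,   0.        , 254.13791087],
       [  0.        , 470.69472933, 187.82256658],
       [  0.        ,   0.        ,   1.        ]]), 'R': array([[ 0.98969486, -0.14234418, -0.01556364],
       [-0.11412181, -0.71844651, -0.68615656],
       [ 0.08648874,  0.68086177, -0.72728739]]), 't': array([-0.63828256,  0.15180151,  1.19515662])}
0.1 [ 0.13602602 -0.5837644   0.23887773] [-1.79902762e+02 -1.15598855e-02  1.31099520e+01]
```

View pics/top0.png

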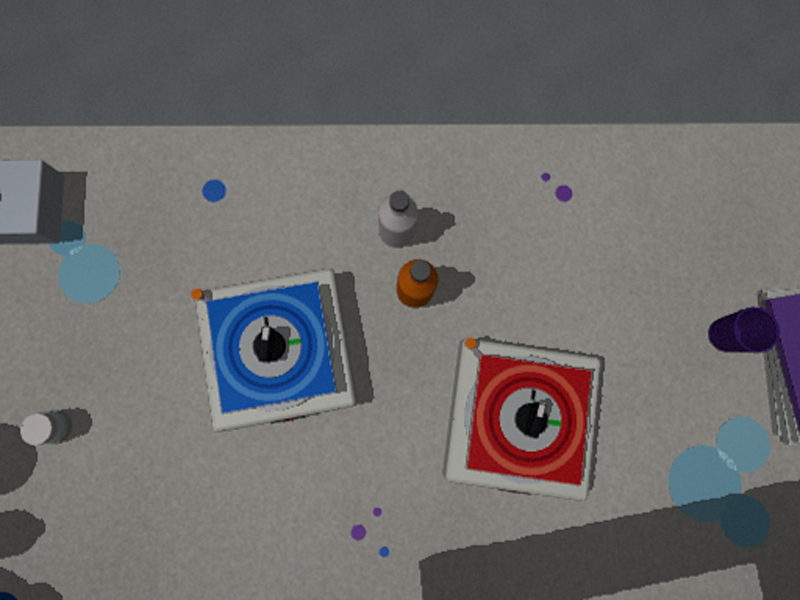

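View pics/side0.png

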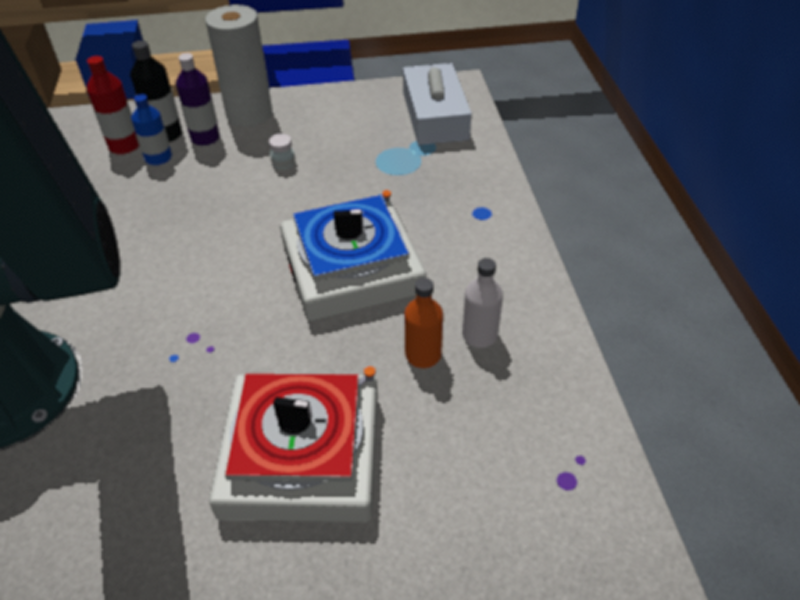

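The top view shows the blue knob near (268,345), with the black mark at (266,322) and the green one at (294,342). The white bottle is at (398,220). The red turntable is centred near (530,420). I'll enlarge the hub to read these more closely.

```bash
cat > h.py <<'E'
import numpy as np
from bench import ctrl
def px2w(name,u,v,z):
    c=ctrl.camera_info(name);R,t=c['R'],c['t']
    d=R.T@np.linalg.inv(c['mtx'])@[u,v,1]; o=-R.T@t
    return o+d*(z-o[2])/d[2]
E
python3 - <<'E'
from h import *
import cv2
im=cv2.imread("pics/top0.png")
f=ctrl.read_camera("top")[:,:,::-1][196:246,146:202]  # 50x56
g=ctrl.read_camera("side")[:,:,::-1][120:170,195:251]
o=np.hstack([cv2.resize(a,(400,357),interpolation=cv2.INTER_CUBIC) for a in(f,g)])
cv2.imwrite("pics/crop1.png",cv2.convertScaleAbs(o,alpha=1.5))
s=1/1.5625
for n,u,v,z in[("hub",268,346,.093),("red",530,420,.09),("bottle",398,243,0),("orange",415,303,0)]:
    print(n,px2w("top",u*s,v*s,z).round(3))
E
```

```text
hub [0.588 0.186 0.093]
red [ 0.472 -0.2    0.09 ]
bottle [ 0.766 -0.012  0.   ]
orange [ 0.663 -0.038  0.   ]
```

View pics/crop1.png

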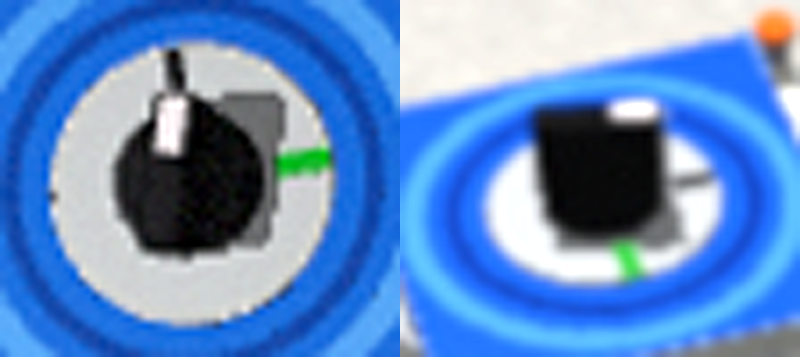

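The enlarged crop shows the hub plate centred at (191,183), the black mark at (175,68) and the green mark at (305,162). The white pointer patch runs along x≈172, from 95 to 155.

```bash
python3 - <<'E'
from h import *
P=lambda x,y,z:px2w("top",146-.5+(x+.5)/7.143,196-.5+(y+.5)/7.14,z)
h=P(191,183,.094); print("hub",h.round(4))
for n,x,y,z in[("black",175,68,.094),("green",305,162,.094),("pt",172,125,.138),("tip",172,95,.138)]:
    p=P(x,y,z);d=p-h;print(n,p.round(4),np.hypot(*d[:2]).round(4),np.degrees(np.arctan2(d[1],d[0])).round(1))
c=ctrl.camera_info("side")
X=c['mtx']@(c['R']@[*h[:2],.094]+c['t']); print("side reproj crop",(X[:2]/X[2]-[195,120])*7.143)
print(ctrl.camera_info("wrist")); print(ctrl.state()['eef_pos'])
E
```

```text
hub [0.5885 0.1845 0.094 ]
black [0.6261 0.1902 0.094 ] 0.038 8.7
green [0.5947 0.1478 0.094 ] 0.0372 -80.5
pt [0.6031 0.1824 0.138 ] 0.0148 -8.2
tip [0.6124 0.1826 0.138 ] 0.024 -4.7
side reproj crop [206.8115685  194.46129936]
{'mtx': array([[335.83600361,   0.        , 248.57479029],
       [  0.        , 335.83600361, 190.85903273],
       [  0.        ,   0.        ,   1.        ]]), 'hand_eye': array([[-4.71922117e-04, -9.64490527e-01, -2.64117022e-01,
         7.12548414e-02],
       [ 9.99999864e-01, -5.14208410e-04,  9.09713716e-05,
        -3.07236520e-04],
       [-2.23552220e-04, -2.64116943e-01,  9.64490638e-01,
        -1.44005802e-01],
       [ 0.00000000e+00,  0.00000000e+00,  0.00000000e+00,
         1.00000000e+00]])}
[ 0.13601215 -0.58396376  0.23913063]
```

The knob is at (0.5885, 0.1845), with its pointer at about -6° and the green mark at about -81°. I'll grasp with tool yaw near 174° so joint 6 stays in range. First I'll travel at height.

```bash
python3 -m pendant '[{"x":0.5,"y":-0.5},{"x":0.95,"y":-1},{"x":0.95,"y":-1},{"x":0.95,"y":-1},{"x":0.95,"y":-1},{"x":0.95,"y":-1},{"x":0.95,"y":-1},{"x":0.95,"y":-1}]' 60 && python3 -m pendant '[{"x":0.95,"y":-1},{"x":0.95,"y":-1},{"x":0.95,"y":-1},{"x":0.95,"y":-1},{"x":0.95,"y":-1},{"x":0.95,"y":-1},{"x":0.95,"y":-1},{"x":0.95,"y":-1}]'
```

```text
$[0]: bad value
```

```bash
python3 -m pendant '[{"x":0.5,"y":-0.5,"z":0,"yaw":0},{"x":0.95,"y":-1,"z":0,"yaw":0},{"x":0.95,"y":-1,"z":0,"yaw":0},{"x":0.95,"y":-1,"z":0,"yaw":0},{"x":0.95,"y":-1,"z":0,"yaw":0},{"x":0.95,"y":-1,"z":0,"yaw":0},{"x":0.95,"y":-1,"z":0,"yaw":0},{"x":0.95,"y":-1,"z":0,"yaw":0}]' 60
```

```text
t: 1.0
eef_pos: [0.2682, -0.3585, 0.2396]
eef_rot: [-180.0, -0.0, 13.1]
wrist_force: [0.9, 0.2, -0.2]
gripper_width: 0.0598
grip_force: 0.0
```

```bash
python3 -m pendant '[{"x":0.95,"y":-1,"z":0,"yaw":0},{"x":0.95,"y":-1,"z":0,"yaw":0},{"x":0.95,"y":-1,"z":0,"yaw":0},{"x":0.95,"y":-1,"z":0,"yaw":0},{"x":0.95,"y":-1,"z":0,"yaw":0},{"x":0.95,"y":-1,"z":0,"yaw":0},{"x":0.95,"y":-1,"z":0,"yaw":0},{"x":0.95,"y":-1,"z":0,"yaw":0}]'
python3 -m pendant '[{"x":0.95,"y":-1,"z":0,"yaw":0},{"x":0.95,"y":-1,"z":0,"yaw":0},{"x":0.95,"y":-1,"z":0,"yaw":0},{"x":0.95,"y":-1,"z":0,"yaw":0},{"x":0.95,"y":-1,"z":0,"yaw":0},{"x":0.95,"y":-1,"z":0,"yaw":0},{"x":0.95,"y":-1,"z":0,"yaw":-0.5},{"x":0.5,"y":-0.5,"z":0,"yaw":-1}]'
python3 -m pendant '[{"x":0,"y":0,"z":0,"yaw":-1},{"x":0,"y":0,"z":0,"yaw":-1},{"x":0,"y":0,"z":0,"yaw":-1},{"x":0,"y":0,"z":0,"yaw":-1},{"x":0,"y":0,"z":0,"yaw":-1},{"x":0,"y":0,"z":0,"yaw":-1},{"x":0,"y":0,"z":0,"yaw":-1},{"x":0,"y":0,"z":0,"yaw":-1}]'
python3 -m pendant '[{"x":0,"y":0,"z":0,"yaw":-1},{"x":0,"y":0,"z":0,"yaw":-1},{"x":0,"y":0,"z":0,"yaw":-1},{"x":0,"y":0,"z":0,"yaw":-1},{"x":0,"y":0,"z":0,"yaw":-1},{"x":0,"y":0,"z":0,"yaw":-1},{"x":0,"y":0,"z":0,"yaw":-1},{"x":0,"y":0,"z":0,"yaw":-1}]'
python3 -m pendant '[{"x":0,"y":0,"z":0,"yaw":-1},{"x":0,"y":0,"z":0,"yaw":-1},{"x":0,"y":0,"z":0,"yaw":-1},{"x":0,"y":0,"z":0,"yaw":-1},{"x":0,"y":0,"z":0,"yaw":-1},{"x":0,"y":0,"z":0,"yaw":-1},{"x":0,"y":0,"z":0,"yaw":-1},{"x":0,"y":0,"z":0,"yaw":-1}]'
python3 -m pendant '[{"x":0,"y":0,"z":0,"yaw":-1},{"x":0,"y":0,"z":0,"yaw":-1},{"x":0,"y":0,"z":0,"yaw":-1},{"x":0,"y":0,"z":0,"yaw":-1},{"x":0,"y":0,"z":0,"yaw":-1},{"x":0,"y":0,"z":0,"yaw":-1},{"x":0,"y":0,"z":0,"yaw":-1},{"x":0,"y":0,"z":0,"yaw":-1}]'
```

```text
t: 1.8
eef_pos: [0.407, -0.1209, 0.2397]
eef_rot: [-180.0, -0.0, 13.1]
wrist_force: [1.0, 1.2, -0.1]
gripper_width: 0.06
grip_force: 0.0
t: 2.6
eef_pos: [0.5383, 0.1033, 0.2397]
eef_rot: [-179.9, -0.0, 20.2]
wrist_force: [-0.2, -0.1, 0.6]
gripper_width: 0.0603
grip_force: 0.0
t: 3.4
eef_pos: [0.5369, 0.101, 0.2396]
eef_rot: [-179.9, 0.0, 56.9]
wrist_force: [0.4, 0.3, -1.1]
gripper_width: 0.0598
grip_force: 0.0
t: 4.2
eef_pos: [0.537, 0.101, 0.2396]
eef_rot: [-180.0, -0.0, 93.5]
wrist_force: [0.5, 0.3, 0.5]
gripper_width: 0.0598
grip_force: 0.0
t: 5.0
eef_pos: [0.537, 0.101, 0.2396]
eef_rot: [-180.0, -0.0, 130.2]
wrist_force: [0.5, -0.1, -0.5]
gripper_width: 0.0601
grip_force: 0.0
t: 5.8
eef_pos: [0.537, 0.101, 0.2396]
eef_rot: [180.0, -0.0, 166.9]
wrist_force: [0.4, 0.3, 0.6]
gripper_width: 0.06
grip_force: 0.0
```

```bash
python3 -m pendant '[{"x":-0.3,"y":0.9,"z":0,"yaw":0},{"x":-0.3,"y":0.95,"z":0,"yaw":0},{"x":-0.3,"y":0.95,"z":0,"yaw":0},{"x":-0.35,"y":0.92,"z":0,"yaw":0},{"x":0,"y":0,"z":0,"yaw":-0.75},{"x":0,"y":0,"z":0,"yaw":-0.75},{"x":0,"y":0,"z":0,"yaw":0}]'
python3 - <<'E'
from h import *
import cv2
from scipy.spatial.transform import Rotation as Ro
s=ctrl.state(); im=ctrl.read_camera("wrist")[:,:,::-1]
c=ctrl.camera_info("wrist"); T=np.eye(4);T[:3,:3]=Ro.from_euler('xyz',s['eef_rot'],degrees=True).as_matrix();T[:3,3]=s['eef_pos']
M=T@c['hand_eye'];R=M[:3,:3].T;t=-R@M[:3,3];np.savez("w1.npz",R=R,t=t,K=c['mtx'])
p=c['mtx']@(R@[.5885,.1845,.138]+t);p=p[:2]/p[2];print(p,s['eef_pos'],s['eef_rot'])
cv2.imwrite("pics/w1.png",cv2.convertScaleAbs(cv2.resize(im,(768,576),interpolation=cv2.INTER_CUBIC),alpha=1.3))
E
```

```text
t: 6.5
eef_pos: [0.5889, 0.1843, 0.2395]
eef_rot: [180.0, -0.1, 173.6]
wrist_force: [-0.8, -0.1, -0.1]
gripper_width: 0.0601
grip_force: 0.0
[248.82395074 197.73833026] [0.58891023 0.18433072 0.23949352] [ 1.79995965e+02 -6.05765346e-02  1.73612647e+02]
```

View pics/w1.png

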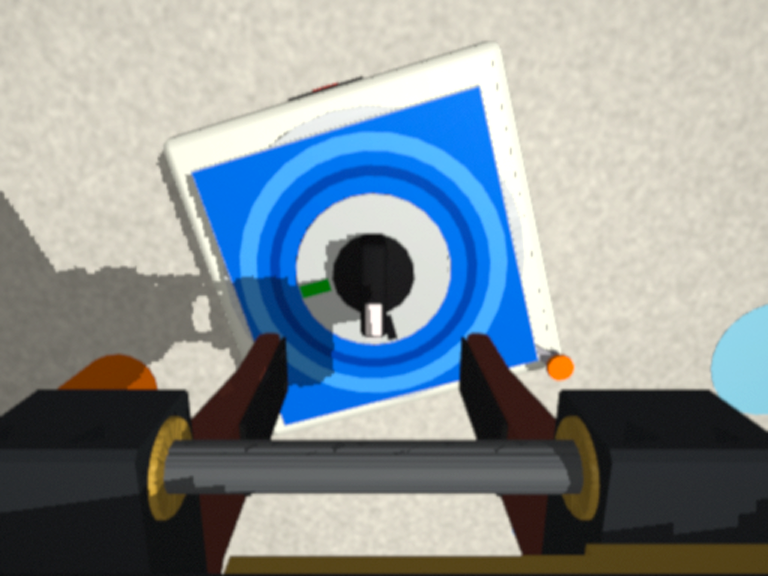

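The wrist view shows the bar aligned with the tool's x at column 373, between the fingers. The bar spans about rows 240–336, the plate is centred at (373,268) and the green mark is at (315,288).

```bash
python3 - <<'E'
from h import *
w=np.load("w1.npz");R,t,K=w['R'],w['t'],w['K']
def P(x,y,z):
    d=R.T@np.linalg.inv(K)@[(x+.5)/1.5-.5,(y+.5)/1.5-.5,1];o=-R.T@t;return o+d*(z-o[2])/d[2]
h=P(373.5,268,.094);print(h)
for n,x,y,z in[("plateT",373,193,.094),("plateB",373,344,.094),("green",315,288,.094),("black",391,327,.094),("barfar",374,243,.138),("bartip",373,337,.138),("pt",373,320,.138)]:
    p=P(x,y,z);d=p-h;print(n,p.round(4),np.hypot(*d[:2]).round(4),np.degrees(np.arctan2(d[1],d[0])).round(1))
E
```

```text
[0.58370899 0.18506051 0.094     ]
plateT [0.5403 0.1896 0.094 ] 0.0436 174.0
plateB [0.6313 0.1794 0.094 ] 0.0479 -6.8
green [0.592 0.149 0.094] 0.037 -77.1
black [0.6215 0.1915 0.094 ] 0.0384 9.7
barfar [0.561  0.1878 0.138 ] 0.0229 173.0
bartip [0.6101 0.1818 0.138 ] 0.0265 -7.0
pt [0.6008 0.1829 0.138 ] 0.0172 -7.3
```

```bash
python3 -m pendant '[{"x":0.1,"y":0,"z":0.5,"yaw":0.1},{"x":0,"y":0,"z":1,"yaw":0},{"x":0,"y":0,"z":1,"yaw":0},{"x":0,"y":0,"z":1,"yaw":0},{"x":0,"y":0,"z":0.7,"yaw":0},{"x":0,"y":0,"z":0.35,"yaw":0},{"x":0,"y":0,"z":0,"yaw":0}]'
python3 -m pendant '[{"x":0,"y":0,"z":0,"yaw":0},{"x":0,"y":0,"z":0,"yaw":0},{"x":0,"y":0,"z":0,"yaw":0},{"x":0,"y":0,"z":0,"yaw":0},{"x":0,"y":0,"z":0,"yaw":0},{"x":0,"y":0,"z":0,"yaw":0},{"x":0,"y":0,"z":0,"yaw":0},{"x":0,"y":0,"z":0,"yaw":0}]' 5 30
```

```text
t: 7.25
eef_pos: [0.5862, 0.1835, 0.1243]
eef_rot: [-180.0, -0.2, 173.0]
wrist_force: [0.1, 0.1, 0.2]
gripper_width: 0.0602
grip_force: 0.0
t: 8.05
eef_pos: [0.5878, 0.1844, 0.1262]
eef_rot: [179.9, 0.0, 173.1]
wrist_force: [0.3, 3.3, 2.1]
gripper_width: 0.0142
grip_force: 30.0
```

The bar is gripped at 14.2 mm. Now I'll turn it clockwise, which is positive tool yaw.

```bash
python3 -m pendant '[{"x":0,"y":0,"z":0,"yaw":0.5},{"x":0,"y":0,"z":0,"yaw":0.8},{"x":0,"y":0,"z":0,"yaw":0.8},{"x":0,"y":0,"z":0,"yaw":0.8},{"x":0,"y":0,"z":0,"yaw":0.8},{"x":0,"y":0,"z":0,"yaw":0.8},{"x":0,"y":0,"z":0,"yaw":0.8},{"x":0,"y":0,"z":0,"yaw":0.7}]'
```

```text
t: 8.85
eef_pos: [0.5878, 0.1841, 0.1262]
eef_rot: [180.0, -0.0, 145.4]
wrist_force: [-0.3, 2.6, 2.2]
gripper_width: 0.0138
grip_force: 30.0
```

```bash
python3 -m pendant '[{"x":0,"y":0,"z":0,"yaw":0.8},{"x":0,"y":0,"z":0,"yaw":0.9},{"x":0,"y":0,"z":0,"yaw":0.9},{"x":0,"y":0,"z":0,"yaw":0.9},{"x":0,"y":0,"z":0,"yaw":0.9},{"x":0,"y":0,"z":0,"yaw":0.9},{"x":0,"y":0,"z":0,"yaw":0.9},{"x":0,"y":0,"z":0,"yaw":0.9}]'
python3 -m pendant '[{"x":0,"y":0,"z":0,"yaw":0.9},{"x":0,"y":0,"z":0,"yaw":0.9},{"x":0,"y":0,"z":0,"yaw":0.9},{"x":0,"y":0,"z":0,"yaw":0.1},{"x":0,"y":0,"z":0,"yaw":0},{"x":0,"y":0,"z":0,"yaw":0},{"x":0,"y":0,"z":0,"yaw":0}]'
python3 - <<'E'
from h import *
import cv2
f=ctrl.read_camera("wrist")[:,:,::-1]
print(ctrl.state()['eef_pos'],ctrl.state()['eef_rot'])
cv2.imwrite("pics/w2.png",cv2.convertScaleAbs(cv2.resize(f[60:360,100:400],(600,600),interpolation=cv2.INTER_CUBIC),alpha=1.4))
E
```

```text
t: 9.65
eef_pos: [0.5875, 0.1839, 0.1262]
eef_rot: [-180.0, -0.0, 112.9]
wrist_force: [-1.1, 0.4, 3.6]
gripper_width: 0.0137
grip_force: 30.0
t: 10.35
eef_pos: [0.5874, 0.1839, 0.1261]
eef_rot: [-180.0, -0.0, 100.3]
wrist_force: [-2.5, 0.5, 5.0]
gripper_width: 0.0139
grip_force: 30.0
[0.5874274  0.18386188 0.12616209] [-1.79980410e+02 -1.66368243e-02  1.00258067e+02]
```

View pics/w2.png

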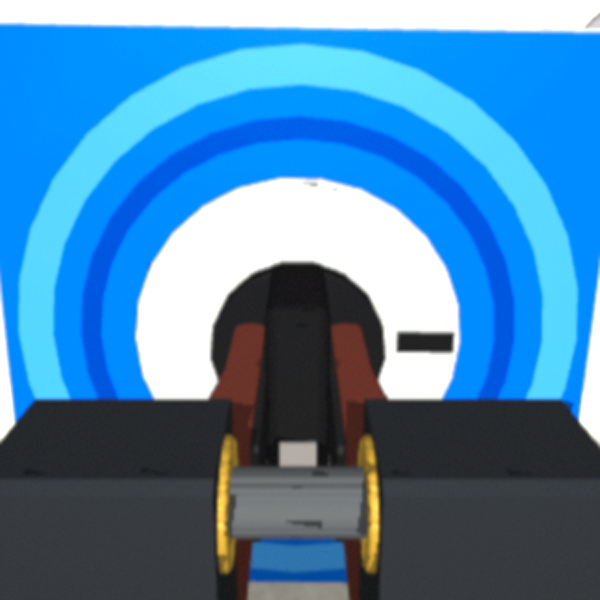

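The wrist view shows the bar vertical at column 300 with its white end down. The black mark lies almost exactly sideways, from (400,341) to (453,343), so about 1° is left. I'll finish the turn, release and rise.

```bash
python3 -m pendant '[{"x":0,"y":0,"z":0,"yaw":0.25},{"x":0,"y":0,"z":0,"yaw":0},{"x":0,"y":0,"z":0,"yaw":0},{"x":0,"y":0,"z":0,"yaw":0}]'
python3 -m pendant '[{"x":0,"y":0,"z":0,"yaw":0},{"x":0,"y":0,"z":0,"yaw":0},{"x":0,"y":0,"z":0,"yaw":0},{"x":0,"y":0,"z":0,"yaw":0},{"x":0,"y":0,"z":0,"yaw":0},{"x":0,"y":0,"z":0,"yaw":0}]' 50
python3 -m pendant '[{"x":0,"y":0,"z":-0.5,"yaw":0},{"x":0,"y":0,"z":-1,"yaw":0},{"x":0,"y":0,"z":-1,"yaw":0},{"x":0,"y":0,"z":-1,"yaw":0},{"x":0,"y":0,"z":-1,"yaw":0},{"x":0,"y":0,"z":-0.5,"yaw":0},{"x":0,"y":0,"z":0,"yaw":0}]'
python3 - <<'E'
from h import *
import cv2
f=ctrl.read_camera("wrist")[:,:,::-1]
print(ctrl.state()['eef_pos'],ctrl.state()['eef_rot'])
cv2.imwrite("pics/w3.png",cv2.convertScaleAbs(cv2.resize(f[100:280,170:330],(533,600),interpolation=cv2.INTER_CUBIC),alpha=1.2))
E
```

```text
t: 10.8
eef_pos: [0.5874, 0.1839, 0.1262]
eef_rot: [-180.0, -0.0, 99.1]
wrist_force: [-2.5, 2.0, 5.1]
gripper_width: 0.0137
grip_force: 30.0
t: 11.4
eef_pos: [0.5877, 0.1837, 0.1259]
eef_rot: [-180.0, -0.0, 99.1]
wrist_force: [0.7, -0.4, 0.9]
gripper_width: 0.0499
grip_force: 0.0
t: 12.1
eef_pos: [0.589, 0.1841, 0.2536]
eef_rot: [179.7, -0.0, 99.1]
wrist_force: [0.1, -0.0, 0.9]
gripper_width: 0.0503
grip_force: 0.0
[0.5880286  0.18387609 0.2517656 ] [ 1.79895570e+02 -7.94128476e-03  9.90564362e+01]
```

View pics/w3.png

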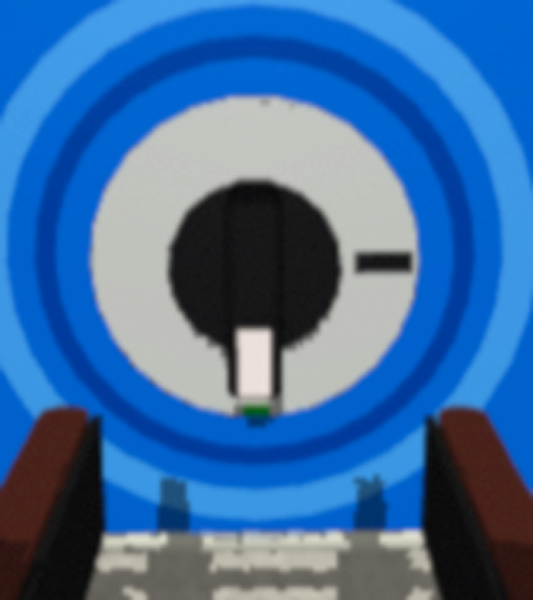

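The wrist view shows the white pointer at (255,365), directly in line with the green mark at (257,410), and the black mark square to the side at (384,262). The gripper is clear, so I'll hand in.

```bash
python3 -c "
from bench import ctrl
print(ctrl.hand_in())"
```

```text
the job is handed in; nothing more can be done
None
```

The blue canvas's hub knob was turned clockwise until its pointer stood at the green mark, then released; the arm was raised clear, kept away from the red turntable and the white bottle, and the job was handed in at about 12 s.

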